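Walk the filter stand's foot up to its fence

ROBOT

A 6-joint arm with a two-finger parallel gripper is mounted at the origin on the work surface. World frame = base frame: x ahead of the robot, y to its left, z up, the work surface at z = 0. Lengths are in m, angles in rad, forces in N, time in s.
With the tool pointing down it reaches from about 0.25 to 0.725 m from the base axis. Payload 4 kg.
Tool frame: the origin (TCP) lies midway between the tips of the shut fingers; the grasp point (between the pads) lies bot.tcp_to_grasp behind it (bot.tcp_to_grasp is the distance from the TCP to the grasp point, in m); z points along the fingers, y is the line along which they close (so a half turn about z gives the same grasp; the last joint's range is limited). The gripper opens to 85 mm and grips with 20 to 120 N. Pads are 22 mm wide; open, the fingers measure 114 mm over their backs; the gripper's body (76 mm by 85 mm) begins 54 mm behind the grasp point. The pads swing forward as they close: fully open they stand 13 mm farther back than shut.
Start: joints at [0, 0.241, 0.005, 1.335, 0, 1.571], TCP at [0.5, -0, 0.211] pointing down, gripper open.
Joint ranges: [-2.72, 2.72], [-1.05, 1.87], [-1.09, 1.28], [-1.99, 2.15], [-1.42, 1.44], [-3.14, 3.14]. Speed limits (rad/s): [2.79, 2.79, 3.14, 3.14, 3.14, 3.14].

INTERFACE

Orientations are given as a unit quaternion [x, y, z, w].
In Python, from workcell import readout, camera, bot gives the robot as it stands. The module is installed in compiled form; this text tells all that it offers.
- The arm moves only by the tool jog_arm, never from a script. Its argument "motion" is a list of rows, each an object of numbers: "x", "y", "z": the shift along the tool's x, y, z in mm; "spin": the turn about the tool's z in degrees; "fingers": the closure, from -1 (fully open) to 1 (shut). A call has 1 to 8 rows; each row is the pose to reach, as a shift and turn from the pose commanded when the call began, along the tool's axes at that moment; what a row does not reach only later rows make up. A row lasts 1/8 s, in which the tool goes at most 62.5 mm and 10.7 degrees, less where a joint would pass 70% of its speed; a pose out of reach is approached as far as the arm can. A call with a gripper value outside its range is refused whole. The fingers move at their own pace and stop on an object; the grip force is fixed at half the most. Time passes only in rows, so rows that repeat a pose let the fingers close. It gives the time, the measured TCP pose, the force, the opening and the grip force at its end, in the units of the state.
- readout.get_obs(): the state, without advancing time (a new reading comes with each control period).
- camera(name): name is "scene" or "side" or "wrist"; returns a dict with "pixels" (420x560x3 uint8, red, green, blue), "K" (3x3 intrinsics, pixels), "rvec" (rotation vector, rad) and "tvec" (3), from world to camera coordinates, as OpenCV has them. Camera axes: x right, y down, z forward; pixel columns grow to the right and rows downward; lengths in m; the calibration is good to about 2 mm. A picture is of the moment at which its call begins. There is no depth.
- bot.job_done(): hands the job in; it is judged then, once.
The state is a dict: "clock": time; "joint_pos": joint angles; "joint_vel": joint speeds; "tau": joint torques, N m; "eef_pos": TCP position; "tool_rot": TCP orientation; "ft_force": force on the tool from outside, world axes, zero at the start; "ft_torque": the same for the moment, N m; "grip_width": finger opening in m; "grasp_force": force on a finger pad.
Only numpy, scipy, OpenCV 4.12 (cv2) and the standard library are available. Lean on these libraries where they do the work, as an engineer would, in place of code of your own. Each camera call takes 0.05 s, during which the arm holds its last target. There are 200 camera calls.

TASK

With the fingertips, walk the heavy wooden stand foot up to the wooden fence by pushing alternate ends of it (the red one first, then the green, then the red again, and so on as needed) until its blue face lies flush against the fence and its brass socket is opposite the fence's yellow patch. Never grip, lift or tip the foot, keep the fingers off its blue face and its socket, and leave the other things on the table where they are; finish clear of it.

Things in the scene. Friction and masses are not known exactly. Their poses are not given: they have to be found in the camera images.
- foot: Stand foot: loose, heavy (0.75 to 1.0 kg) hardwood block flat on the table, 70 mm deep (x), 160 mm long (y), 45 mm high. Origin: centre of its underside; +x out of its blue long face, +y to its red end, -y to its green end, z up. At first its red end lags 25 to 55 degrees behind, farther from the fence. It stops when not pushed; pushed near one end (2 to 5 N; 4 to 7 N at the middle) it turns about a point past its middle.
- foot_red: Red-painted end of the foot, one piece with it: the last 45 mm of its length at +y, full height, all of the depth but the blue facing. Its origin is at the middle of its underside, 57.5 mm from the foot's origin along +y and 3 mm to -x.
- foot_green: Green-painted end of the foot, the same at -y.
- foot_face: Blue facing of the foot, 6 mm thick, over the whole long +x face (160 mm by 42 mm), one piece with the foot. Not to be touched by the fingers.
- foot_socket: Brass socket ring on top of the foot, 32 mm across, 12 mm high, one piece with it, its centre over the foot's origin. Not to be touched by the fingers.
- front_red (a point): Corner of the blue face at the red end, half-way up (in the foot's frame 35, 80, 22.5 mm).
- front_green (a point): Corner of the blue face at the green end, half-way up (in the foot's frame 35, -80, 22.5 mm).
- fence: Wooden bar fixed to the table, 24 mm thick, 300 mm long, 36 mm high, a yellow patch 40 mm wide across its middle. Origin: on the table at the middle of its front face; -x out of this face towards the robot, y along it, z up. Behind it are a low board and a clear tub, 72 mm high. Home, the foot's origin is at x = -35 mm, y = 0 in this frame, its axes parallel to these.
- beaker: Bystander: glass beaker 68 mm across, 90 mm high, loose. Origin at its underside.
- spoon: Bystander: steel spoon 160 mm long lying on the table, loose.
- pen: Bystander: white felt pen 126 mm long, 14 mm thick, lying on the table, loose.
- wash_bottle: Bystander: white plastic wash bottle 64 mm across, 150 mm high, loose. Origin at its underside.
- jar: Bystander: amber jar 60 mm across, 75 mm high, loose. Origin at its underside.
- post: Bystander: wooden post 220 mm long, 21 mm thick, lying on the table along its x, loose.
There are look-alikes about, which are no part of the job. Of the things that look like the foot, the largest one is meant.

How it is judged:
On the way, in this order (a step that is already met when the one before it is completed fails the run):
1. the fingers push the red end (contact force between the fingers and foot_red above 1 N and contact force between the fingers and foot_green below 0.3 N), for 0.1 s.
2. then they push the green end (contact force between the fingers and foot_green above 1 N and contact force between the fingers and foot_red below 0.3 N), for 0.1 s.
3. then they push the red end again (all of step 1), for 0.1 s.
At the end, for the whole second after the job is handed in: Both ends of the blue face are within 5 mm of the fence's front face, the socket is within 20 mm of the middle of the yellow patch along the fence (that is, within its width), and the foot lies flat on the table at rest (x of each of front_red, front_green in the frame of fence above -0.005 m and y of front_red in the frame of fence above 0.04 m and y of foot in the frame of fence between -0.02 and 0.02 m and angle between foot's own z axis and vertical below 0.05 rad and height (world z) of foot below 0.004 m and linear speed of foot below 0.01 m/s); the robot touches nothing.
It fails at once if the foot is lifted off the table (by more than 6 mm) (height (world z) of foot above 0.006 m).
It fails at once if the foot is tipped (by more than 0.12 rad) (angle between foot's own z axis and vertical above 0.12 rad).
It fails at once if the fingers touch the blue face, as in a grip across the foot (contact force between the fingers and foot_face above 0.5 N).
It fails at once if the fingers touch the brass socket (contact force between the fingers and foot_socket above 0.5 N).
It fails at once if another thing is moved by more than 15 mm (distance of any of beaker, spoon, pen, wash_bottle, jar, post from where it was at the start of the episode above 0.015 m).
It also fails if it takes over 72 s, if anything falls off the work surface, if the arm or the gripper's body presses on something with over 40 N, if the wrist force passes 120 N, or if a joint passes its speed limit or range.

## Working session

There is one attempt and no reset: what is moved stays moved. The work goes in short steps, Python scripts to look and compute and a tool call to move; the robot and the scene stay as the last step left them, time stands still between calls to the robot, and variables do not carry over. Pictures are saved under pics/ and viewed, at most 10 in all, crops included, and the job is handed in when it is done.

Besides the shell and the picture viewer there is one more tool, called after ">>>" by a JSON object that holds its "op" and its "data". jog_arm: Moves the arm, as the interface text tells. Its arguments: {"type":"object","properties":{"motion":{"type":"array"}},"required":["motion"]}

```bash
mkdir -p pics
python3 - <<'E'
from workcell import readout,camera,bot
import cv2
for n in ["scene","side"]:
    c=camera(n); cv2.imwrite(f"pics/{n}0.png",c["pixels"][:,:,::-1]); print(n,c["K"].tolist(),c["rvec"],c["tvec"])
o=readout.get_obs(); print(o["clock"],o["eef_pos"],o["tool_rot"],o["grip_width"],bot.tcp_to_grasp)
E
```

```text
scene [[435.5278438814297, 0.0, 275.90819675689437], [0.0, 435.5278438814297, 210.31307758932618], [0.0, 0.0, 1.0]] [ 2.32097672  1.2401416  -0.32860733] [-0.29590686 -0.37702565  1.55203291]
side [[537.7147091609341, 0.0, 281.1316258828941], [0.0, 537.7147091609341, 218.4623823344304], [0.0, 0.0, 1.0]] [ 0.37480268 -2.78234751  1.15803519] [0.53388375 0.16589212 1.43603932]
0.1 [ 4.99378840e-01 -8.43814428e-06  2.10167343e-01] [ 7.07116092e-01  7.07096790e-01 -6.90424347e-04 -6.97130365e-04] 0.08559318652478716 0.0187
```

View pics/scene0.png

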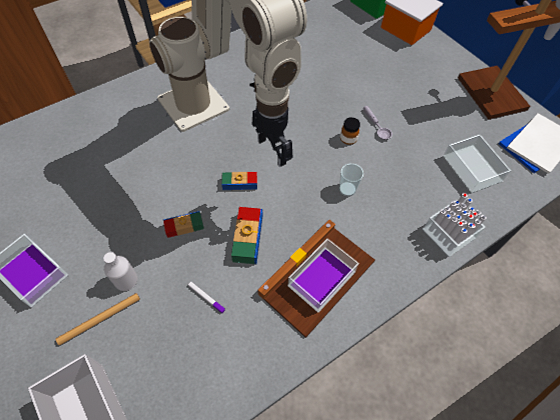

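View pics/side0.png

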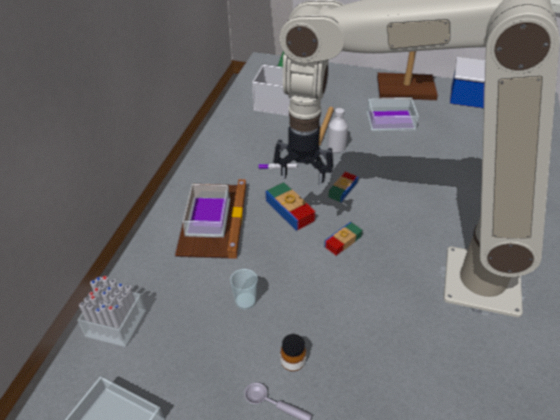

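The scene view shows the foot at about (247,235), with its red end at (248,213) and green end at (243,252). The fence runs from (265,290) to (330,225) with its yellow patch at (298,256). The side view shows the foot at (290,205) and the fence at (238,215). Two smaller look-alikes lie nearby.

Run:
```python
import cv2,numpy as np
a=cv2.imread("pics/scene0.png")[150:310,150:390]; b=cv2.imread("pics/side0.png")[140:280,170:400]
a=cv2.resize(a,(600,400),interpolation=cv2.INTER_CUBIC)
cv2.imwrite("pics/c0.png",a)
cv2.imwrite("pics/c1.png",cv2.resize(b,None,fx=3,fy=3,interpolation=cv2.INTER_CUBIC))
```

```text
(no output)
```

View pics/c0.png

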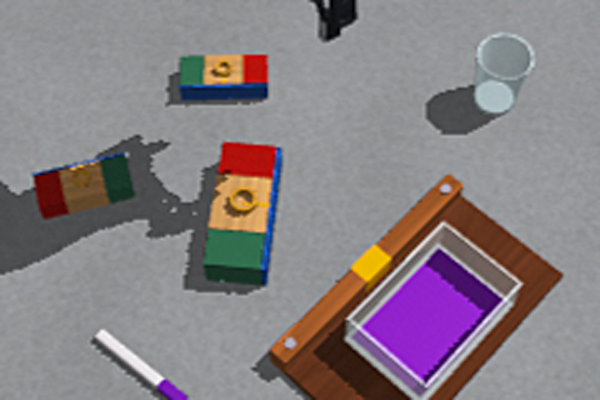

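View pics/c1.png

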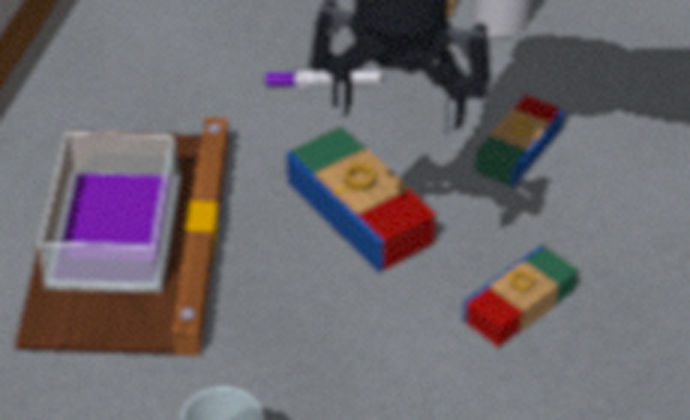

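The zoomed crops confirm this. The foot's top face is clean in both views, the blue face points to the fence, and the fence screws in the scene view are near (328,225) and (266,287). Next I measure.

```bash
cat > h.py <<'E'
import cv2,numpy as np
from workcell import readout,camera,bot
def ray(c,uv,z):
    R=cv2.Rodrigues(c["rvec"])[0]; C=-R.T@np.ravel(c["tvec"])
    uv=np.atleast_2d(uv).astype(float)
    d=(R.T@np.linalg.inv(c["K"])@np.c_[uv,np.ones(len(uv))].T).T
    return (C+d*((z-C[2])/d[:,2])[:,None])[:,:2]
def masks(c):
    h,s,v=[x.astype(int) for x in cv2.split(cv2.cvtColor(c["pixels"],cv2.COLOR_RGB2HSV))]
    return dict(red=((h<6)|(h>174))&(s>180)&(v>60),green=(h>60)&(h<90)&(s>100)&(v>40),
      yellow=(h>20)&(h<28)&(s>200)&(v>150), fence=(h>7)&(h<15)&(s>150)&(v>110)), v
def blobs(m,amin=60):
    n,l,st,ce=cv2.connectedComponentsWithStats(m.astype(np.uint8))
    return [(st[i,4],ce[i],l==i) for i in range(1,n) if st[i,4]>amin]
def top(c,b,v,lo=None):
    vv=v[b]; t,_=cv2.threshold(vv.astype(np.uint8),0,255,cv2.THRESH_OTSU)
    ys,xs=np.nonzero(b&(v>(t if lo is None else lo))); return np.c_[xs,ys]
E
python3 - <<'E'
from h import *
for n in ["scene","side"]:
    c=camera(n); M,v=masks(c)
    R=cv2.Rodrigues(c["rvec"])[0]; print(n,"cam",(-R.T@np.ravel(c["tvec"])).round(3))
    for k,z in [("red",.045),("green",.045),("yellow",.036),("fence",.036)]:
        for a,ce,b in blobs(M[k]):
            p=top(c,b,v); print(k,a,ce.round(1),len(p),np.percentile(v[b],[5,25,50,75,95]),ray(c,p.mean(0),z).round(4))
c=camera("scene"); print(ray(c,[(328,225.2),(266.4,287.2)],.036))
c=camera("side"); print(ray(c,[(240.7,182.7),(232.3,244.7)],.036))
E
```

```text
scene cam [ 1.092 -0.402  1.133]
red 97 [251.9 177.1] 29 [181.8 185.  187.  192.  200.6] [[ 0.4127 -0.0147]]
red 261 [248.5 213.5] 257 [166. 176. 177. 179. 187.] [[ 0.5166 -0.0884]]
red 171 [169.8 227.6] 124 [79.  82.5 92.  94.  98. ] [[ 0.4258 -0.2984]]
green 405 [371.1   6.4] 89 [59. 60. 60. 63. 74.] [[-0.0153  0.8883]]
green 97 [226.1 178.1] 75 [ 99.  107.  110.  111.  115.2] [[ 0.3727 -0.0786]]
green 158 [196.5 221.3] 114 [48. 51. 54. 55. 57.] [[ 0.4498 -0.2253]]
green 447 [243.1 252.1] 318 [ 48.  52. 109. 111. 114.] [[ 0.6061 -0.1624]]
yellow 124 [298.1 255. ] 113 [209. 238. 240. 243. 247.] [[ 0.7007 -0.0431]]
fence 514 [517.5  15.1] 228 [127.65 148.   155.   165.   175.  ] [[0.331  1.3378]]
fence 274 [424.3  27.4] 226 [120.3  128.   130.   132.   136.35] [[0.1635 0.9655]]
fence 315 [316.9 236.6] 109 [122.  153.  157.  170.5 183. ] [[0.689  0.0388]]
fence 361 [277.9 275.4] 331 [128. 160. 167. 174. 187.] [[ 0.7204 -0.1244]]
fence 105 [291.3 314.3] 42 [111.  113.  116.  118.  122.8] [[ 0.8313 -0.1534]]
side cam [0.273 1.011 1.13 ]
red 324 [303.6 214.6] 198 [ 95.  99. 142. 146. 148.] [[ 0.5142 -0.0873]]
red 192 [334.4 245.1] 110 [ 97. 120. 145. 153. 155.] [[0.3994 0.0093]]
green 144 [278.5 189.4] 58 [ 94.  96.  97.  98. 100.] [[ 0.6077 -0.1604]]
green 130 [335.3 192.9] 75 [50.   51.   53.   54.   56.55] [[ 0.4381 -0.1928]]
green 96 [354.8 229.4] 77 [ 60.    92.25  96.5   98.   100.25] [[ 0.3578 -0.0595]]
yellow 88 [236.8 211.6] 67 [159.35 186.   200.5  205.   208.  ] [[ 0.7007 -0.0439]]
fence 168 [239.1 195. ] 129 [115.  129.  134.5 138.  144. ] [[ 0.7166 -0.1129]]
fence 283 [233.1 236.2] 184 [113.1 121.  127.  132.  138. ] [[0.6826 0.0374]]
[[ 0.67226589  0.08467889]
 [ 0.73198676 -0.16830563]]
[[ 0.73031426 -0.16994212]
 [ 0.67032606  0.08297494]]
```

>>> {"op": "jog_arm", "data": {"motion": [{"x": -50,"y": -10,"spin": 10,"fingers": 1},{"x": -100,"y": -24,"spin": 20,"fingers": 1},{"x": -150,"y": -24,"spin": 30,"fingers": 1},{"x": -150,"y": -24,"z": 50,"spin": 40,"fingers": 1},{"x": -150,"y": -24,"z": 100,"spin": 40,"fingers": 1}]}}

```text
validation failed for argument at $.mo...
```

```bash
cat >> h.py <<'E'
O=np.array([.6895,-.0455]); X=np.array([.9731,.2305]); X/=np.linalg.norm(X); Y=np.array([-X[1],X[0]])
def tof(p): d=(np.asarray(p)-O)*1000; return np.array([d@X,d@Y])
def foot(verbose=True):
    out=[]
    for n in ["scene","side"]:
        c=camera(n); M,v=masks(c); P={}
        for k in ["red","green"]:
            # largest blob within 200 mm of the workspace in front of the fence
            bl=[(a,b) for a,ce,b in blobs(M[k],40) if abs(ray(c,ce,.045)[0]-[.6,-.1]).max()<.14]
            a,b=max(bl,key=lambda q:q[0]); p=top(c,b,v,{"scene":{"red":140,"green":85},"side":{"red":125,"green":80}}[n][k])
            P[k]=ray(c,p.mean(0),.045)[0]; P[k+"n"]=len(p)
        d=P["red"]-P["green"]; L=np.linalg.norm(d); t=d/L; nn=np.array([t[1],-t[0]])
        o=(P["red"]+P["green"])/2+.003*nn; th=np.degrees(np.arctan2(nn@Y,nn@X))
        print(n,"foot",tof(o).round(1),"th",th.round(1),"L",round(L*1000,1),P["redn"],P["greenn"]); out.append([*tof(o),th])
    return np.array(out)
def st():
    o=readout.get_obs(); q=o["tool_rot"]; R=cv2.Rodrigues(np.zeros(3))[0]
    from scipy.spatial.transform import Rotation as S
    R=S.from_quat(q).as_matrix(); xt=R[:2,0]
    print("t",round(o["clock"],2),"tcp fence",tof(o["eef_pos"][:2]).round(1),"z",round(o["eef_pos"][2]*1000,1),"xtool-fence deg",np.degrees(np.arctan2(xt@Y,xt@X)).round(1),"j6",o["joint_pos"][5].round(2),"F",o["ft_force"].round(1),"w",round(o["grip_width"]*1000,1))
E
python3 -c "
from h import *
st(); foot()
c=camera('scene'); print('pen',[tof(p).round() for p in ray(c,[(188,284),(224,310)],.007)])"
```

```text
t 0.3 tcp fence [-174.1   88. ] z 210.7 xtool-fence deg 76.7 j6 1.57 F [-0.4  0.2 -0.3] w 85.4
scene foot [-140.8  -46.5] th 37.0 L 115.9 257 317
side foot [-141.6  -44.6] th 37.9 L 118.0 192 146
pen [array([-158., -261.]), array([ -33., -244.])]
```

>>> {"op": "jog_arm", "data": {"motion": [{"x": -50,"y": -10,"z": 0,"spin": 10,"fingers": 1},{"x": -100,"y": -24,"z": 0,"spin": 20,"fingers": 1},{"x": -150,"y": -24,"z": 0,"spin": 30,"fingers": 1},{"x": -150,"y": -24,"z": 50,"spin": 40,"fingers": 1},{"x": -150,"y": -24,"z": 100,"spin": 40,"fingers": 1}]}}

```text
clock: 1.08
eef_pos: [0.4767, -0.1513, 0.1106]
tool_rot: [0.907, 0.421, 0.001, 0.001]
ft_force: [0.9, -0.5, -0.0]
grip_width: -0.0003
grasp_force: 0.0
```

```bash
python3 -c "
from h import *
st()"
```

```text
t 1.07 tcp fence [-231.5  -53.9] z 110.6 xtool-fence deg 36.5 j6 1.96 F [ 0.9 -0.5 -0. ] w -0.3
```

>>> {"op": "jog_arm", "data": {"motion": [{"x": 0,"y": -8,"z": 45,"spin": 0,"fingers": 1},{"x": 0,"y": -8,"z": 80,"spin": 0,"fingers": 1},{"x": 5,"y": -8,"z": 90,"spin": 0,"fingers": 1},{"x": 15,"y": -8,"z": 90,"spin": 0,"fingers": 1},{"x": 25,"y": -8,"z": 90,"spin": 0,"fingers": 1},{"x": 31,"y": -8,"z": 90,"spin": 0,"fingers": 1},{"x": 36,"y": -8,"z": 90,"spin": 0,"fingers": 1},{"x": 42,"y": -8,"z": 90,"spin": 0,"fingers": 1}]}}

```text
clock: 2.08
eef_pos: [0.4958, -0.1139, 0.0223]
tool_rot: [0.907, 0.422, -0.002, 0.001]
ft_force: [-7.0, -4.2, 8.4]
grip_width: 0.0001
grasp_force: 5.7
```

```bash
python3 -c "
from h import *
st();foot()"
```

```text
t 2.08 tcp fence [-204.3  -21.9] z 22.3 xtool-fence deg 36.6 j6 2.05 F [-7.  -4.2  8.4] w 0.1
scene foot [-136.5  -44.7] th 32.4 L 115.6 262 319
side foot [-136.7  -43. ] th 32.7 L 117.7 199 145
```

>>> {"op": "jog_arm", "data": {"motion": [{"x": 6,"y": 0,"z": 0,"spin": 0,"fingers": 1},{"x": 12,"y": 0,"z": 0,"spin": 0,"fingers": 1},{"x": 18,"y": 0,"z": 0,"spin": 0,"fingers": 1},{"x": 24,"y": 0,"z": 0,"spin": 0,"fingers": 1},{"x": 24,"y": 0,"z": 0,"spin": 0,"fingers": 1},{"x": 0,"y": 0,"z": 0,"spin": 0,"fingers": 1},{"x": -10,"y": 0,"z": -30,"spin": 0,"fingers": 1},{"x": -10,"y": 0,"z": -70,"spin": 0,"fingers": 1}]}}

```text
clock: 3.18
eef_pos: [0.4892, -0.1203, 0.0913]
tool_rot: [0.907, 0.422, -0.001, -0.001]
ft_force: [0.0, 0.1, -0.2]
grip_width: -0.0003
grasp_force: 0.0
```

```bash
python3 -c "
from h import *
st();foot()"
```

```text
t 3.17 tcp fence [-212.1  -26.6] z 91.3 xtool-fence deg 36.6 j6 2.03 F [ 0.   0.1 -0.2] w -0.3
scene foot [-123.1  -41.3] th 19.7 L 115.2 267 312
side foot [-124.6  -40. ] th 20.4 L 118.0 210 143
```

>>> {"op": "jog_arm", "data": {"motion": [{"x": -10,"y": 47,"z": 0,"spin": 0,"fingers": 1},{"x": -20,"y": 94,"z": 0,"spin": 0,"fingers": 1},{"x": -20,"y": 94,"z": 40,"spin": 0,"fingers": 1},{"x": -20,"y": 94,"z": 72,"spin": 0,"fingers": 1},{"x": -12,"y": 94,"z": 72,"spin": 0,"fingers": 1},{"x": -5,"y": 94,"z": 72,"spin": 0,"fingers": 1},{"x": 2,"y": 94,"z": 72,"spin": 0,"fingers": 1},{"x": 9,"y": 94,"z": 72,"spin": 0,"fingers": 1}]}}

```text
clock: 4.28
eef_pos: [0.5692, -0.1748, 0.0206]
tool_rot: [0.906, 0.422, 0.0, 0.002]
ft_force: [-1.4, -4.2, 2.2]
grip_width: -0.0005
grasp_force: 1.9
```

```bash
python3 -c "
from h import *
st();foot()"
```

```text
t 4.28 tcp fence [-146.8  -98.1] z 20.6 xtool-fence deg 36.7 j6 1.97 F [-1.4 -4.2  2.2] w -0.5
scene foot [-120.6  -38.6] th 21.7 L 115.3 263 319
side foot [-121.5  -36.4] th 22.8 L 118.0 206 140
```

>>> {"op": "jog_arm", "data": {"motion": [{"x": 7,"y": 0,"z": 0,"spin": 0,"fingers": 1},{"x": 14,"y": 0,"z": 0,"spin": 0,"fingers": 1},{"x": 21,"y": 0,"z": 0,"spin": 0,"fingers": 1},{"x": 28,"y": 0,"z": 0,"spin": 0,"fingers": 1},{"x": 35,"y": 0,"z": 0,"spin": 0,"fingers": 1},{"x": 35,"y": 0,"z": 0,"spin": 0,"fingers": 1},{"x": 10,"y": 0,"z": 0,"spin": 0,"fingers": 1},{"x": 0,"y": 0,"z": -30,"spin": 0,"fingers": 1}]}}

```text
clock: 5.38
eef_pos: [0.565, -0.172, 0.046]
tool_rot: [0.906, 0.423, -0.002, -0.004]
ft_force: [-0.2, -0.0, 0.1]
grip_width: 0.0
grasp_force: 0.0
```

```bash
python3 -c "
from h import *
st();foot()"
```

```text
t 5.38 tcp fence [-150.3  -94.4] z 46.0 xtool-fence deg 36.7 j6 1.97 F [-0.2 -0.   0.1] w 0.0
scene foot [-103.6  -16.5] th 35.5 L 115.5 261 315
side foot [-104.1  -14.7] th 36.4 L 117.7 208 153
```

>>> {"op": "jog_arm", "data": {"motion": [{"x": -10,"y": 0,"z": -45,"spin": 0,"fingers": 1},{"x": -5,"y": -40,"z": -45,"spin": 8,"fingers": 1},{"x": 14,"y": -88,"z": -45,"spin": 17,"fingers": 1},{"x": 14,"y": -88,"z": -10,"spin": 17,"fingers": 1},{"x": 14,"y": -88,"z": 25,"spin": 17,"fingers": 1},{"x": 14,"y": -88,"z": 26,"spin": 17,"fingers": 1}]}}

```text
clock: 6.22
eef_pos: [0.507, -0.1047, 0.0201]
tool_rot: [0.959, 0.285, -0.003, -0.002]
ft_force: [-0.1, 0.7, 0.7]
grip_width: -0.0002
grasp_force: 0.0
```

```bash
python3 -c "
from h import *
st();foot()"
```

```text
t 6.22 tcp fence [-191.3  -15.5] z 20.1 xtool-fence deg 19.8 j6 2.36 F [-0.1  0.7  0.7] w -0.2
scene foot [-103.6  -16.5] th 35.6 L 115.5 260 315
side foot [-104.4  -14.7] th 36.6 L 117.3 208 150
```

>>> {"op": "jog_arm", "data": {"motion": [{"x": 10,"y": 0,"z": 0,"spin": 0,"fingers": 1},{"x": 18,"y": 0,"z": 0,"spin": 0,"fingers": 1},{"x": 25,"y": 0,"z": 0,"spin": 0,"fingers": 1},{"x": 32,"y": 0,"z": 0,"spin": 0,"fingers": 1},{"x": 39,"y": 0,"z": 0,"spin": 0,"fingers": 1},{"x": 46,"y": 0,"z": 0,"spin": 0,"fingers": 1},{"x": 53,"y": 0,"z": 0,"spin": 0,"fingers": 1},{"x": 60,"y": 0,"z": 0,"spin": 0,"fingers": 1}]}}

```text
clock: 7.32
eef_pos: [0.5575, -0.0742, 0.0232]
tool_rot: [0.959, 0.284, -0.003, -0.0]
ft_force: [-8.0, -2.0, 6.8]
grip_width: -0.0002
grasp_force: 5.0
```

```bash
python3 -c "
from h import *
st();foot()"
```

```text
t 7.33 tcp fence [-135.     2.5] z 23.2 xtool-fence deg 19.6 j6 2.43 F [-8.  -2.   6.8] w -0.2
scene foot [-78.9 -14.3] th 24.1 L 115.5 270 323
side foot [-78.7 -12.8] th 24.5 L 117.9 215 148
```

>>> {"op": "jog_arm", "data": {"motion": [{"x": -10,"y": 0,"z": 0,"spin": 0,"fingers": 1},{"x": -20,"y": -5,"z": 0,"spin": 5,"fingers": 1},{"x": -20,"y": -21,"z": 0,"spin": 15,"fingers": 1},{"x": -20,"y": -21,"z": 0,"spin": 15,"fingers": 1}]}}

```text
clock: 7.92
eef_pos: [0.5313, -0.0669, 0.023]
tool_rot: [0.987, 0.158, -0.0, -0.0]
ft_force: [-0.2, -0.1, -0.7]
grip_width: -0.0
grasp_force: 0.0
```

```bash
python3 -c "
from h import *
st();foot()"
```

```text
t 7.92 tcp fence [-158.9   15.6] z 23.0 xtool-fence deg 4.8 j6 2.7 F [-0.2 -0.1 -0.7] w -0.0
scene foot [-77.9 -14.4] th 23.7 L 115.3 271 321
side foot [-78.9 -13. ] th 24.4 L 117.8 212 145
```

>>> {"op": "jog_arm", "data": {"motion": [{"x": 8,"y": -4,"z": 0,"spin": 0,"fingers": 1},{"x": 15,"y": -7,"z": 0,"spin": 0,"fingers": 1},{"x": 22,"y": -11,"z": 0,"spin": 0,"fingers": 1},{"x": 29,"y": -14,"z": 0,"spin": 0,"fingers": 1},{"x": 36,"y": -18,"z": 0,"spin": 0,"fingers": 1},{"x": 43,"y": -21,"z": 0,"spin": 0,"fingers": 1},{"x": 49,"y": -24,"z": 0,"spin": 0,"fingers": 1},{"x": 55,"y": -27,"z": 0,"spin": 0,"fingers": 1}]}}

```text
clock: 9.02
eef_pos: [0.5764, -0.0243, 0.023]
tool_rot: [0.988, 0.156, 0.0, 0.0]
ft_force: [-2.2, -1.0, 1.3]
grip_width: 0.0
grasp_force: 1.3
```

```bash
python3 -c "
from h import *
st();foot()"
```

```text
t 9.03 tcp fence [-105.2   46.7] z 23.0 xtool-fence deg 4.7 j6 2.79 F [-2.2 -1.   1.3] w 0.0
scene foot [-60.6  -9.9] th 0.7 L 115.6 275 312
side foot [-55.6  -6.4] th 6.1 L 118.8 222 85
```

>>> {"op": "jog_arm", "data": {"motion": [{"x": -15,"y": 0,"z": 0,"spin": 0,"fingers": 1},{"x": -31,"y": 20,"z": 0,"spin": 0,"fingers": 1},{"x": -31,"y": 70,"z": 0,"spin": 0,"fingers": 1},{"x": -31,"y": 114,"z": 0,"spin": 0,"fingers": 1},{"x": -31,"y": 114,"z": 0,"spin": 0,"fingers": 1},{"x": -20,"y": 114,"z": 0,"spin": 0,"fingers": 1},{"x": -13,"y": 114,"z": 0,"spin": 0,"fingers": 1},{"x": -6,"y": 114,"z": 0,"spin": 0,"fingers": 1}]}}

```text
clock: 10.12
eef_pos: [0.6052, -0.1339, 0.0229]
tool_rot: [0.988, 0.157, -0.001, 0.0]
ft_force: [-3.1, -2.7, 2.8]
grip_width: 0.0001
grasp_force: 2.3
```

```bash
python3 -c "
from h import *
st();foot()"
```

```text
t 10.12 tcp fence [-102.4  -66.6] z 22.9 xtool-fence deg 4.8 j6 2.61 F [-3.1 -2.7  2.8] w 0.1
scene foot [-58.5  -9.4] th 0.8 L 115.4 276 313
side foot [-60.2  -7.1] th 2.1 L 119.7 231 142
```

>>> {"op": "jog_arm", "data": {"motion": [{"x": 5,"y": 0,"z": 0,"spin": 0,"fingers": 1},{"x": 10,"y": 0,"z": 0,"spin": 0,"fingers": 1},{"x": 15,"y": 0,"z": 0,"spin": 0,"fingers": 1},{"x": 20,"y": 0,"z": 0,"spin": 0,"fingers": 1},{"x": 20,"y": 0,"z": 0,"spin": 0,"fingers": 1}]}}

```text
clock: 10.85
eef_pos: [0.6248, -0.1287, 0.023]
tool_rot: [0.988, 0.156, 0.0, 0.0]
ft_force: [-3.3, -3.2, 2.4]
grip_width: -0.0001
grasp_force: 2.0
```

```bash
python3 -c "
from h import *
st();foot()"
```

```text
t 10.85 tcp fence [-82.2 -66.1] z 23.0 xtool-fence deg 4.7 j6 2.62 F [-3.3 -3.2  2.4] w -0.1
scene foot [-48.   -4.4] th 9.9 L 115.2 276 319
side foot [-49.6  -2.9] th 10.6 L 118.9 226 147
```

>>> {"op": "jog_arm", "data": {"motion": [{"x": -25,"y": 0,"z": 0,"spin": 0,"fingers": 1},{"x": -48,"y": -15,"z": 0,"spin": 0,"fingers": 1},{"x": -42,"y": -60,"z": 0,"spin": 0,"fingers": 1},{"x": -33,"y": -112,"z": 0,"spin": 0,"fingers": 1},{"x": -33,"y": -112,"z": 0,"spin": 0,"fingers": 1},{"x": -24,"y": -113,"z": 0,"spin": 0,"fingers": 1},{"x": -16,"y": -115,"z": 0,"spin": 0,"fingers": 1},{"x": -10,"y": -116,"z": 0,"spin": 0,"fingers": 1}]}}

```text
clock: 11.95
eef_pos: [0.5797, -0.022, 0.0229]
tool_rot: [0.988, 0.156, -0.0, 0.0]
ft_force: [-2.8, -1.3, 2.0]
grip_width: -0.0001
grasp_force: 2.0
```

```bash
python3 -c "
from h import *
st();foot()"
```

```text
t 11.95 tcp fence [-101.4   48.1] z 22.9 xtool-fence deg 4.6 j6 2.79 F [-2.8 -1.3  2. ] w -0.1
scene foot [-47.8  -4.5] th 9.3 L 115.3 278 319
side foot [-47.4  -1.9] th 11.0 L 118.9 224 133
```

>>> {"op": "jog_arm", "data": {"motion": [{"x": 5,"y": -1,"z": 0,"spin": 0,"fingers": 1},{"x": 10,"y": -2,"z": 0,"spin": 0,"fingers": 1},{"x": 14,"y": -3,"z": 0,"spin": 0,"fingers": 1},{"x": 17,"y": -3,"z": 0,"spin": 0,"fingers": 1},{"x": 17,"y": -3,"z": 0,"spin": 0,"fingers": 1}]}}

```text
clock: 12.68
eef_pos: [0.5945, -0.0127, 0.0228]
tool_rot: [0.988, 0.157, 0.0, -0.0]
ft_force: [-2.7, 0.3, 1.1]
grip_width: -0.0004
grasp_force: 1.1
```

```bash
python3 -c "
from h import *
st();foot()"
```

```text
t 12.68 tcp fence [-84.9  53.8] z 22.8 xtool-fence deg 4.7 j6 2.81 F [-2.7  0.3  1.1] w -0.4
scene foot [-39.9  -4.9] th 0.3 L 115.7 278 315
side foot [-34.8  -1.4] th 7.3 L 118.8 222 78
```

>>> {"op": "jog_arm", "data": {"motion": [{"x": 2,"y": 0,"z": 0,"spin": 0,"fingers": 1},{"x": 4,"y": 0,"z": 0,"spin": 0,"fingers": 1},{"x": 4,"y": 0,"z": 0,"spin": 0,"fingers": 1}]}}

```text
clock: 13.15
eef_pos: [0.5982, -0.0118, 0.023]
tool_rot: [0.988, 0.157, 0.0, -0.0]
ft_force: [-2.8, 0.7, 1.1]
grip_width: -0.0001
grasp_force: 1.4
```

>>> {"op": "jog_arm", "data": {"motion": [{"x": -20,"y": 0,"z": 0,"spin": 0,"fingers": 1},{"x": -20,"y": 60,"z": 0,"spin": 0,"fingers": 1},{"x": -25,"y": 118,"z": 0,"spin": 0,"fingers": 1},{"x": -25,"y": 118,"z": 0,"spin": 0,"fingers": 1},{"x": -20,"y": 118,"z": 0,"spin": 0,"fingers": 1},{"x": -15,"y": 118,"z": 0,"spin": 0,"fingers": 1},{"x": -10,"y": 118,"z": 0,"spin": 0,"fingers": 1}]}}

```text
clock: 14.02
eef_pos: [0.6247, -0.1264, 0.023]
tool_rot: [0.988, 0.157, -0.001, 0.001]
ft_force: [-2.8, -2.4, 2.6]
grip_width: 0.0004
grasp_force: 2.1
```

```bash
python3 -c "
from h import *
st();foot()"
```

```text
t 14.03 tcp fence [-81.7 -63.8] z 23.0 xtool-fence deg 4.8 j6 2.63 F [-2.8 -2.4  2.6] w 0.4
scene foot [-37.1  -5.3] th -0.5 L 115.1 283 316
side foot [-39.   -3.3] th 0.7 L 119.5 226 153
```

>>> {"op": "jog_arm", "data": {"motion": [{"x": 2,"y": 0,"z": 0,"spin": 0,"fingers": 1},{"x": 4,"y": 0,"z": 0,"spin": 0,"fingers": 1},{"x": 4,"y": 0,"z": 0,"spin": 0,"fingers": 1}]}}

```text
clock: 14.5
eef_pos: [0.6273, -0.1264, 0.0229]
tool_rot: [0.988, 0.156, -0.002, 0.0]
ft_force: [-6.1, -2.3, 3.4]
grip_width: -0.0002
grasp_force: 3.5
```

```bash
python3 -c "
from h import *
st();foot()"
```

```text
t 14.5 tcp fence [-79.2 -64.4] z 22.9 xtool-fence deg 4.7 j6 2.63 F [-6.1 -2.3  3.4] w -0.2
scene foot [-35.8  -5.1] th 0.5 L 115.4 283 317
side foot [-37.8  -3.1] th 2.0 L 119.3 224 149
```

>>> {"op": "jog_arm", "data": {"motion": [{"x": 2,"y": 0,"z": 0,"spin": 0,"fingers": 1},{"x": 4,"y": 0,"z": 0,"spin": 0,"fingers": 1}]}}

```text
clock: 14.85
eef_pos: [0.6275, -0.1263, 0.0227]
tool_rot: [0.988, 0.156, -0.005, 0.0]
ft_force: [-16.1, -4.7, 10.9]
grip_width: 0.0003
grasp_force: 9.7
```

>>> {"op": "jog_arm", "data": {"motion": [{"x": -20,"y": 0,"z": 0,"spin": 0,"fingers": 1},{"x": -30,"y": -60,"z": 0,"spin": 0,"fingers": 1},{"x": -25,"y": -118,"z": 0,"spin": 0,"fingers": 1},{"x": -20,"y": -118,"z": 0,"spin": 0,"fingers": 1},{"x": -15,"y": -118,"z": 0,"spin": 0,"fingers": 1},{"x": -12,"y": -118,"z": 0,"spin": 0,"fingers": 1},{"x": -10,"y": -118,"z": 0,"spin": 0,"fingers": 1},{"x": -10,"y": -118,"z": 0,"spin": 0,"fingers": 1}]}}

```text
clock: 15.85
eef_pos: [0.587, -0.0165, 0.0228]
tool_rot: [0.988, 0.156, -0.0, -0.0]
ft_force: [0.0, -0.3, -0.2]
grip_width: 0.0002
grasp_force: 0.0
```

```bash
python3 -c "
from h import *
st();foot()"
```

```text
t 15.85 tcp fence [-93.1  51.9] z 22.8 xtool-fence deg 4.6 j6 2.8 F [ 0.  -0.3 -0.2] w 0.2
scene foot [-35.8  -5.1] th 0.6 L 115.5 283 315
side foot [-34.8  -2.4] th 4.8 L 117.9 222 116
```

>>> {"op": "jog_arm", "data": {"motion": [{"x": 5,"y": 0,"z": 0,"spin": 0,"fingers": 1},{"x": 10,"y": 0,"z": 0,"spin": 0,"fingers": 1},{"x": 13,"y": 0,"z": 0,"spin": 0,"fingers": 1},{"x": 15,"y": 0,"z": 0,"spin": 0,"fingers": 1},{"x": 15,"y": 0,"z": 0,"spin": 0,"fingers": 1}]}}

```text
clock: 16.58
eef_pos: [0.6002, -0.011, 0.0229]
tool_rot: [0.988, 0.156, -0.001, -0.0]
ft_force: [-4.8, -0.2, 3.9]
grip_width: -0.0001
grasp_force: 2.6
```

```bash
python3 -c "
from h import *
st();foot()"
```

```text
t 16.57 tcp fence [-79.   54.2] z 22.9 xtool-fence deg 4.7 j6 2.81 F [-4.8 -0.2  3.9] w -0.1
scene foot [-34.9  -5. ] th -0.4 L 115.4 285 314
side foot [-29.   -1.3] th 6.9 L 118.4 217 72
```

Nearly seated. One more firm nudge, then back off and lift clear.

>>> {"op": "jog_arm", "data": {"motion": [{"x": 2,"y": 0,"z": 0,"spin": 0,"fingers": 1},{"x": 4,"y": 0,"z": 0,"spin": 0,"fingers": 1},{"x": 4,"y": 0,"z": 0,"spin": 0,"fingers": 1}]}}

```text
clock: 17.05
eef_pos: [0.6011, -0.0106, 0.0227]
tool_rot: [0.988, 0.156, -0.004, 0.0]
ft_force: [-11.6, -2.8, 8.0]
grip_width: -0.0003
grasp_force: 7.1
```

>>> {"op": "jog_arm", "data": {"motion": [{"x": -15,"y": 0,"z": 0,"spin": 0,"fingers": 1},{"x": -40,"y": 0,"z": 0,"spin": 0,"fingers": 1},{"x": -70,"y": 0,"z": -40,"spin": 0,"fingers": 1},{"x": -110,"y": 0,"z": -90,"spin": 0,"fingers": 1},{"x": -150,"y": 0,"z": -130,"spin": 0,"fingers": 1},{"x": -150,"y": 0,"z": -130,"spin": 0,"fingers": 1}]}}

```text
clock: 17.8
eef_pos: [0.4639, -0.0571, 0.157]
tool_rot: [0.988, 0.156, 0.005, 0.001]
ft_force: [0.6, 1.1, -0.6]
grip_width: -0.0
grasp_force: 0.0
```

```bash
python3 -c "
from h import *
st();foot()
for n in ['scene','side']:
    c=camera(n); a=c['pixels'][:,:,::-1]; a=a[180:320,180:390] if n=='scene' else a[140:280,170:380]
    cv2.imwrite('pics/f_%s.png'%n,cv2.resize(a,None,fx=3.6,fy=3.6,interpolation=cv2.INTER_CUBIC))"
```

```text
t 17.8 tcp fence [-222.2   40.7] z 157.0 xtool-fence deg 4.6 j6 2.71 F [ 0.6  1.1 -0.6] w -0.0
scene foot [-34.7  -5.1] th -0.7 L 115.5 281 313
side foot [-37.1  -3.1] th 0.1 L 119.9 231 156
```

View pics/f_scene.png

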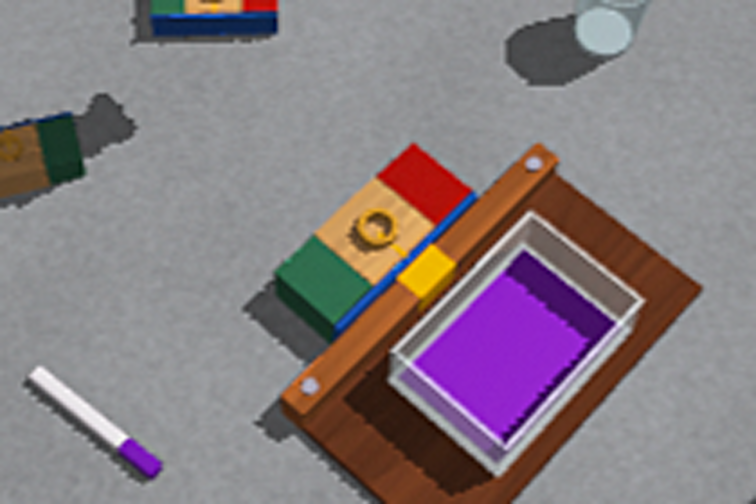

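View pics/f_side.png

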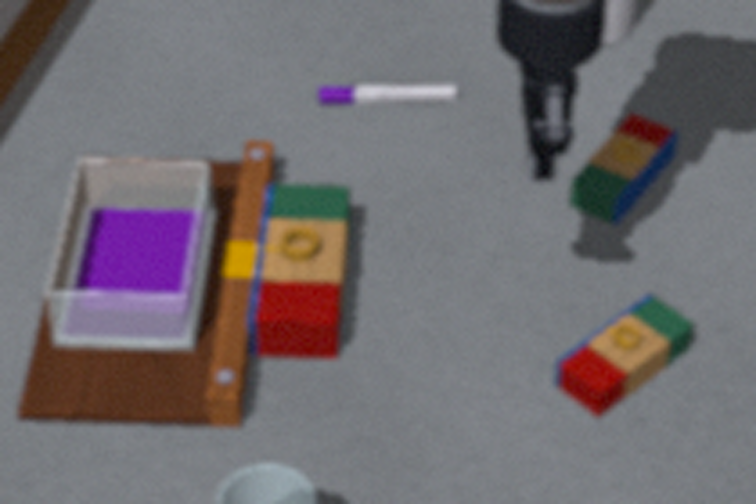

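Both views show the blue face flush along the fence and the socket opposite the yellow patch, about 4–5 mm off its middle. In the scene crop the socket is at (376,228) and the patch at (427,274). The bystanders visible in these crops look undisturbed, and the arm is clear.

```bash
python3 -c "
from h import *
print(bot.job_done())"
```

```text
the job is handed in; nothing more can be done
None
```

I walked the foot to the fence with alternating red and green pushes and handed the job in at about 18 s: by camera its blue face is flush, its socket is about 4–5 mm from the middle of the yellow patch (20 mm allowed), and the arm is clear. No verdict came back.

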